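# Open the plate chest by its pop-out T-handle

## Robot

A 6-joint arm with a two-finger parallel gripper is mounted at the origin on the work surface. World frame = base frame: x ahead of the robot, y to its left, z up, the work surface at z = 0. Lengths are in m, angles in rad, forces in N, time in s.
With the tool pointing down it reaches from about 0.25 to 0.725 m from the base axis. Payload 4 kg.
Tool frame: the origin (TCP) lies midway between the tips of the shut fingers; the grasp point (between the pads) lies 19 mm behind it; z points along the fingers, y is the line along which they close (so a half turn about z gives the same grasp; the last joint's range is limited). The gripper opens to 85 mm and grips with 20 to 120 N. Pads are 22 mm wide; open, the fingers measure 114 mm over their backs; the gripper's body (76 mm by 85 mm) begins 54 mm behind the grasp point. The pads swing forward as they close: fully open they stand 13 mm farther back than shut.
Start: joints at [1.126, 0.241, 0.005, 1.335, 0, 1.571], TCP at [0.215, 0.451, 0.231] pointing down, gripper open.
Joint ranges: [-2.72, 2.72], [-1.05, 1.87], [-1.09, 1.28], [-1.99, 2.15], [-1.42, 1.44], [-3.14, 3.14]. Speed limits (rad/s): [2.79, 2.79, 3.14, 3.14, 3.14, 3.14].

## Interface

Orientations are given as a unit quaternion [x, y, z, w].
In Python, from workcell import monitor, vision, job gives the robot as it stands.
- The arm moves only by the tool move_arm, never from a script. Its argument "moves" is a list that holds one entry, the list of rows, each a list of 5 numbers: the shift along the world's x, y, z in m, then the turn about the world's z in degrees, then the opening in per cent of the stroke, from 0 (shut) to 100 (fully open). In form: [[[x, y, z, turn, gripper], ...]]. A call has 1 to 5 rows; each row is the pose to reach, as a shift and turn from the pose commanded when the call began; what a row does not reach only later rows make up. A row lasts 1/8 s, in which the tool goes at most 62.5 mm and 10.7 degrees, less where a joint would pass 70% of its speed; a pose out of reach is approached as far as the arm can. A call with a gripper value outside its range is refused whole. The fingers move at their own pace and stop on an object; the grip force is fixed at half the most. Time passes only in rows, so rows that repeat a pose let the fingers close. It gives the time, the measured TCP pose, the force, the opening and the grip force at its end, in the units of the state.
- monitor.get_obs(): the state, without advancing time (a new reading comes with each control period).
- vision.camera(name): name is "side" or "top"; returns a dict with "color" (480x640x3 uint8, red, green, blue), "camera_matrix" (3x3 intrinsics, pixels), "eye" and "attitude" of the camera in the world. Camera axes: x right, y up, looking along -z (the intrinsics and any distortion apply to the point x, -y, -z); pixel columns grow to the right and rows downward; lengths in m; the calibration is good to about 2 mm. A picture is of the moment at which its call begins. There is no depth.
- job.job_done(): hands the job in; it is judged then, once.
The state is a dict: "clock": time; "joint_pos": joint angles; "joint_vel": joint speeds; "tau": joint torques, N m; "eef_pos": TCP position; "tool_rot": TCP orientation; "ft_force": force on the tool from outside, world axes, zero at the start; "ft_torque": the same for the moment, N m; "grip_width": finger opening in m; "grasp_force": force on a finger pad.
Only numpy, scipy, OpenCV 4.12 (cv2) and the standard library are available. Lean on these libraries where they do the work, as an engineer would, in place of code of your own. Each camera call takes 0.05 s, during which the arm holds its last target. There are 200 camera calls.

## Task

Open the plate chest: press the red button so that the T-handle pops out, turn the handle clockwise while pulling up lightly, feeling for the point where the latch lets go, and raise the lid until its front edge stands a hand's breadth (about 10 cm) or more above the rim; then let go and leave it standing open. Press gently, never wrench at the lid while the latch still holds it, and leave the things around the chest where they are.

Things in the scene. Friction and masses are not known exactly. Their poses are not given: they have to be found in the camera images.
- chest: Dark metal plate chest fixed to the table, 260 (x) x 300 (y) mm, rim 130 mm and top of its 10 mm lid 140 mm above the table. Origin: centre of its underside. -x is its front (to the robot); the lid's hinge runs along y at the back (+x) rim. In its frame the T-handle's axis is at x -60, y -35 mm and the red button at x -60, y +55 mm
- dish (a point): Steel dish plate on the lid around T-handle and button, 44 (x) x 188 (y) mm, 16 mm thick; this point is the centre of its top face, 156 mm above the table; axes as the lid's. The dish is a slot 22 x 93 mm in which the pushed-in handle lies; a rigid button housing fills the rest
- handle_mid (a point): Middle of the steel T-handle's bar, on its turning axis. Bar 84 mm long (its y) x 14 mm wide (its x) x 14 mm high; z points out of the lid. Pushed in, it lies level with the dish plate and cannot be gripped (middle 148.5 mm above the table, bar along the chest's y); popped out its middle is 176.5 mm up, with 13.5 mm of air between plate and bar
- button: Red round release button, 21 mm across, 10 mm proud of the dish plate, 90 mm from the handle's axis. Origin: centre of its top face (166.5 mm above the table). It moves 7 mm straight down against a spring (2 N to start, 5.5 N at the bottom), springs back when let go, and trips the handle at about 5 mm. Not to be pressed with more than 20 N
- pop (a joint): How far the T-handle stands out of its dish: 0 pushed in, 0.028 m fully out. Its own spring drives it out when the button trips; it does not go back in
- turn (a joint): Turn of the T-handle in rad: 0 with the bar along the chest's y, growing clockwise seen from above, stop at 1.6. Takes about 0.1 N m, more while the lid is pulled; stays where left. The lid comes free only within about 0.08 rad of a hidden slot, somewhere from 0.65 to 1.35, different each time; turned past it, the lid is caught again (and frees if turned back)
- latch (a joint): Strain of the latch spring when the lid is pulled up while caught, in m: 0 at rest, 3 N per mm, after about 1 mm of slack. Over 0.006 (about 18 N besides the lid's own few N) the latch is forced. Turn under a light pull (some 9 to 13 N at the handle): at the slot the cam slips up into it, the pull drops to the lid's own and this reads 0
- lid (a joint): Opening angle of the lid in rad, 0 shut, to 1.0. A free lid takes 1 to 5 N at the handle if the hand tilts along with it (up to about 11 N if the hand is kept upright); its stiff hinge holds it wherever it is left. Front edge 260 mm from the hinge: 0.4 rad raises it about 100 mm
- lid_hinge (a point): Middle of the lid's hinge line, at the chest's back rim 130.5 mm above the table; axes as the lid's: y along the hinge line, -x towards the lid's front edge. The handle's axis lies 190 mm from the hinge line
- amber_bottle: Bystander: amber glass bottle with black cap, 68 mm across, 190 mm tall; origin under its centre
- beaker: Bystander: clear beaker, 90 mm across, 110 mm tall; origin under its centre
- spirit_lamp: Bystander: glass spirit lamp, 76 mm across, 82 mm tall; origin under its centre
- lighter: Bystander: green lighter lying flat beside the chest, 78 x 24 x 12 mm; origin under its centre
- bottle_cap: Bystander: black bottle cap beside the chest, 28 mm across, 14 mm tall; origin under its centre
- plate_holder: Bystander: black plate holder lying flat, 160 x 90 x 18 mm; origin under its centre
- shot_glass: Bystander: small glass, 44 mm across, 50 mm tall; origin under its centre

How it is judged:
On the way, in this order (a step that is already met when the one before it is completed fails the run):
1. the T-handle has popped out (value of joint pop above 0.02 m), for 0.1 s.
2. the handle has been turned by more than half a radian with the lid still down (value of joint turn above 0.5 rad and value of joint lid below 0.06 rad), for 0.1 s.
3. the lid is off the latch and rising (value of joint lid above 0.15 rad), for 0.1 s.
At the end, for the whole second after the job is handed in: The lid stands open by itself at 0.3 rad or more (front edge at least 77 mm above the rim), at rest, the T-handle popped out (more than 20 mm), nothing touched by the robot (value of joint lid above 0.3 rad and velocity of joint lid between -0.05 and 0.05 rad/s and value of joint pop above 0.02 m).
It fails at once if the latch is forced: its spring strained more than 6 mm by pulling up the lid while it is caught (value of joint latch above 0.006 m).
It fails at once if the button is pressed with more than 20 N (contact force between anything else and button above 20 N).
It fails at once if a thing around the chest is moved by more than 30 mm (distance of any of amber_bottle, beaker, spirit_lamp, lighter, bottle_cap, plate_holder, shot_glass from where it was at the start of the episode above 0.03 m).
It also fails if it takes over 69 s, if anything falls off the work surface, if the arm or the gripper's body presses on something with over 40 N, if the wrist force passes 120 N, or if a joint passes its speed limit or range.

## Working session

There is one attempt and no reset: what is moved stays moved. The work goes in short steps, Python scripts to look and compute and a tool call to move; the robot and the scene stay as the last step left them, time stands still between calls to the robot, and variables do not carry over. Pictures are saved under pics/ and viewed, at most 10 in all, crops included, and the job is handed in when it is done.

Besides the shell and the picture viewer there is one more tool, called after "Emit:" by a JSON object that holds its "op" and its "data", one argument or row to a line. move_arm: Moves the arm, as the interface text tells. Its arguments: {"type":"object","properties":{"moves":{"type":"array","items":{"type":"array","items":{"type":"array","items":{"type":"number"}}}}},"required":["moves"]}

```bash
mkdir -p pics; ls; cat > h.py <<'E'
import numpy as np, cv2
from workcell import monitor, vision, job
from scipy.spatial.transform import Rotation as R
def rot(c):
    a=np.array(c["attitude"],float)
    return a if a.shape==(3,3) else R.from_quat(a).as_matrix()
def ray(c,u,v):
    d=np.linalg.inv(c["camera_matrix"])@[u,v,1]
    return np.array(c["eye"]), rot(c)@(d*[1,-1,-1])
def plane(c,u,v,z):
    e,d=ray(c,u,v); return e+d*(z-e[2])/d[2]
def proj(c,p):
    q=rot(c).T@(np.array(p)-c["eye"]); q=c["camera_matrix"]@(q*[1,-1,-1]); return q[:2]/q[2]
E
python3 - <<'E'
from h import *
for n in("top","side"):
    c=vision.camera(n); cv2.imwrite(f"pics/{n}0.png",c["color"][:,:,::-1]); print({k:v for k,v in c.items() if k!="color"})
o=monitor.get_obs(); print(o)
E
```

```text
pics
{'camera_matrix': array([[611.40619801,   0.        , 317.92468039],
       [  0.        , 611.40619801, 239.51099532],
       [  0.        ,   0.        ,   1.        ]]), 'eye': array([0.38766954, 0.02224611, 1.87573411]), 'attitude': array([ 0.02407847, -0.04020974, -0.69771847,  0.71483728])}
{'camera_matrix': array([[497.40320304,   0.        , 321.22515034],
       [  0.        , 497.40320304, 240.57208998],
       [  0.        ,   0.        ,   1.        ]]), 'eye': array([ 0.11681136, -0.93202696,  1.07098259]), 'attitude': array([ 0.38402547, -0.08537728, -0.19950797,  0.89745848])}
{'clock': 0.1, 'joint_pos': array([1.12602288e+00, 2.41335527e-01, 3.86139220e-03, 1.33518782e+00,
       3.80099614e-07, 1.57081565e+00]), 'joint_vel': array([-2.98971469e-04, -2.89755548e-03,  4.62513829e-03, -3.92037639e-04,
        4.27977625e-04,  1.17775485e-05]), 'tau': array([ 1.32607576e-05, -3.73137617e+01,  2.53010130e+01,  1.08542285e-02,
       -1.31138313e-05,  1.10073358e-05]), 'eef_pos': array([0.21488582, 0.45084899, 0.23050396]), 'tool_rot': array([ 2.20567522e-01,  9.75371262e-01, -9.09801042e-04, -2.05916040e-04]), 'ft_force': array([ 0.12444242, -0.7891731 , -0.04053585]), 'ft_torque': array([0.04447228, 0.01166578, 0.00068763]), 'grasp_force': 0.0, 'grip_width': 0.08522881316044549}
```

View pics/top0.png

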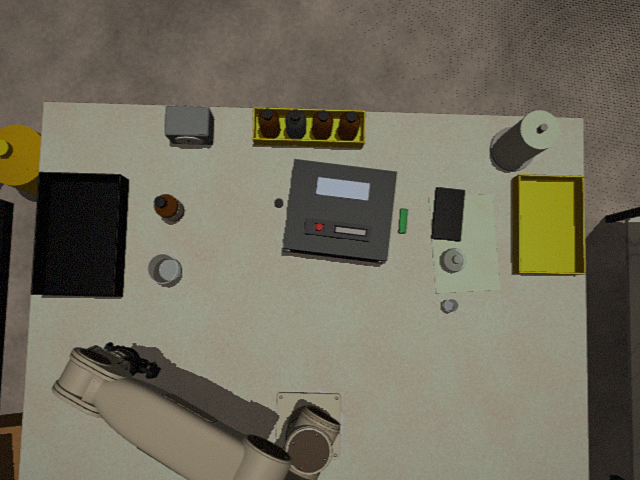

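View pics/side0.png

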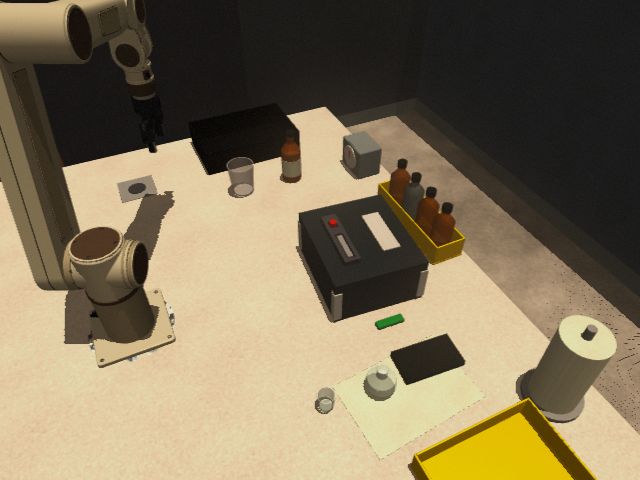

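The top view shows the red button near (320,227), the pushed-in handle near (351,231), and the lighter (403,221) and cap (278,203) beside the chest. The side view shows the button near (333,223). I'll measure these next.

```bash
python3 - <<'E'
from h import *
P={}
for n in("top","side"):
    c=vision.camera(n); im=c["color"].astype(int)
    r=(im[...,0]>110)&(im[...,1]<70)&(im[...,2]<70)
    nn,l,s,ce=cv2.connectedComponentsWithStats(r.astype(np.uint8))
    for i in range(1,nn):
        if s[i,4]>8: print(n,s[i],ce[i],plane(c,*ce[i],.1655))
    if n=="top":
        m=((im.min(2)>90)).astype(np.uint8); m[:, :300]=0;m[:220]=0;m[250:]=0;m[:,385:]=0
        for k in cv2.findContours(m,0,2)[0]:
            if cv2.contourArea(k)>60:
                b=cv2.minAreaRect(k);print("bar",b); q=cv2.boxPoints(b); W=np.array([plane(c,*p,.1555) for p in q]); print(W.round(4),W.mean(0))
        m=((im.min(2)>90)).astype(np.uint8); m[:, :310]=0;m[:170]=0;m[205:]=0;m[:,378:]=0
        for k in cv2.findContours(m,0,2)[0]:
            if cv2.contourArea(k)>60:
                q=cv2.boxPoints(cv2.minAreaRect(k)); W=np.array([plane(c,*p,.14) for p in q]); print("label",W.round(4),W.mean(0))
        t=cv2.resize(c["color"][150:275,270:415],None,fx=5,fy=4.8,interpolation=2); cv2.imwrite("pics/topcrop.png",t[:,:,::-1])
        x=(im.max(2)<90).astype(np.uint8); x[:150]=0;x[275:]=0;x[:,:282]=0;x[:,398:]=0
        k=max(cv2.findContours(x,0,2)[0],key=cv2.contourArea); print("chest",cv2.boxPoints(cv2.minAreaRect(k)))
E
```

```text
top [315 223   8   7  39] [318.84615385 226.33333333] [ 0.58144296 -0.01673692  0.1655    ]
bar ((350.3615417480469, 230.60772705078125), (29.39623260498047, 4.8373541831970215), 7.125016689300537)
[[ 0.57   -0.0644  0.1555]
 [ 0.5837 -0.0658  0.1555]
 [ 0.5754 -0.1488  0.1555]
 [ 0.5617 -0.1473  0.1555]] [ 0.57270412 -0.10655121  0.1555    ]
label [[ 0.678  -0.005   0.14  ]
 [ 0.729  -0.0099  0.14  ]
 [ 0.7145 -0.1618  0.14  ]
 [ 0.6634 -0.1564  0.14  ]] [ 0.69620264 -0.08325271  0.14      ]
chest [[281.01544 254.87695]
 [293.07697 158.38463]
 [397.44617 171.43076]
 [385.38464 267.9231 ]]
side [287 151  11   3  26] [291.57692308 152.        ] [0.60783107 0.34455442 0.1655    ]
side [329 219   8   5  32] [332.71875 221.125  ] [ 0.58015133 -0.01601335  0.1655    ]
```

View pics/topcrop.png

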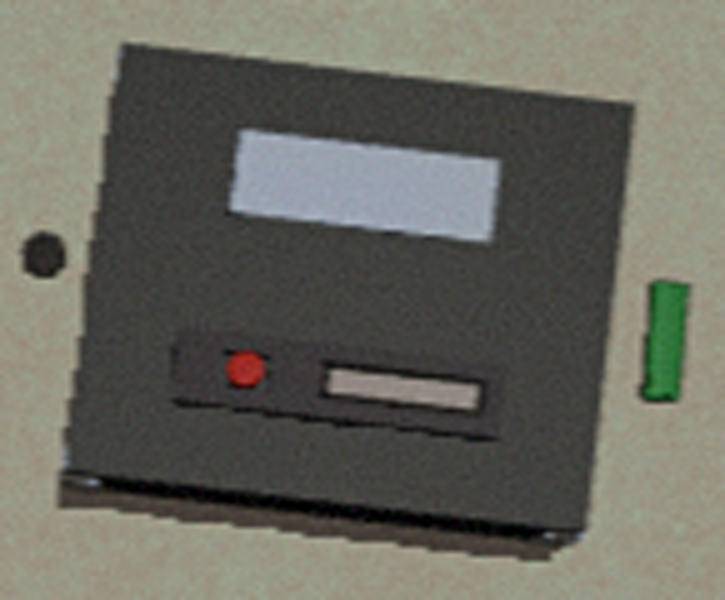

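The button is at (0.581, -0.0165) and the handle axis at (0.5727, -0.1066). They are 90 mm apart, and the chest yaw is about -5.4°. I'll move above the button with the fingers shut.

Emit:
{"op": "move_arm", "data": {
  "moves": [
    [[0.06,-0.06,0.02,-10,0],[0.11,-0.11,0.02,-20,0],[0.15,-0.15,0.02,-30,0],[0.18,-0.2,0.02,-35,0],[0.2,-0.25,0.02,-40,0]]
  ]
}}

```text
clock: 0.82
eef_pos: [0.4109, 0.2111, 0.2511]
tool_rot: [0.542, 0.84, 0.0, 0.0]
ft_force: [0.8, -0.7, -1.0]
grip_width: 0.0001
grasp_force: 0.0
```

Emit:
{"op": "move_arm", "data": {
  "moves": [
    [[0.166,-0.217,-0.03,-30,0],[0.166,-0.217,-0.05,-30,0],[0.166,-0.217,-0.05,-30,0],[0.166,-0.217,-0.05,-30,0],[0.166,-0.217,-0.05,-30,0]]
  ]
}}

```text
clock: 1.45
eef_pos: [0.5766, -0.0073, 0.1997]
tool_rot: [0.741, 0.671, -0.001, -0.0]
ft_force: [0.4, 0.0, 0.8]
grip_width: 0.0002
grasp_force: 0.0
```

```bash
python3 - <<'E'
from h import *
o=monitor.get_obs(); print(o["eef_pos"],o["ft_force"],o["joint_pos"],o["grip_width"],R.from_quat(o["tool_rot"]).as_matrix().round(3))
c=vision.camera("side"); cv2.imwrite("pics/s1.png",cv2.resize(c["color"][130:330,260:460],None,fx=3,fy=3)[:,:,::-1])
E
```

```text
[ 0.57657995 -0.00730252  0.19967323] [0.3707418  0.00977779 0.84823059] [-1.24752691e-02  4.08634130e-01  1.59346059e-01  1.32314912e+00
 -3.59625287e-04  1.65751179e+00] 0.00023105778219269894 [[ 0.099  0.995 -0.002]
 [ 0.995 -0.099 -0.   ]
 [-0.001 -0.002 -1.   ]]
```

View pics/s1.png

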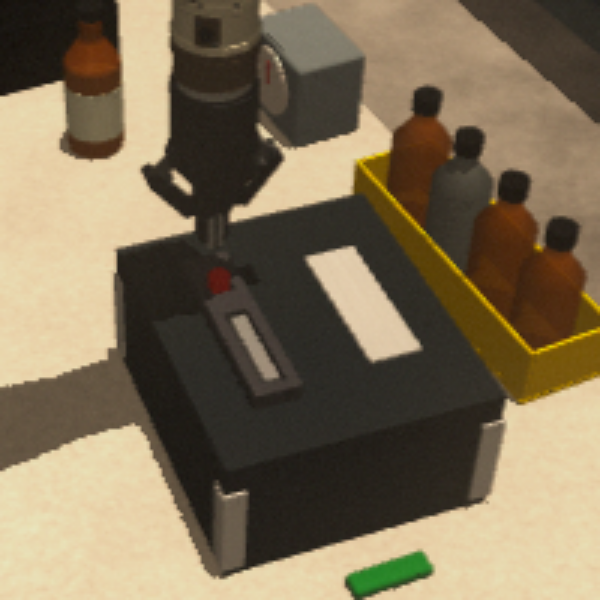

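The shut fingers stand just behind and left of the red button (crop (218,278)), and the handle is still in. The last move fell about 9 mm short, so I'll settle there and descend.

Emit:
{"op": "move_arm", "data": {
  "moves": [
    [[0,0,0,0,0],[0,0,-0.02,0,0],[0,0,-0.03,0,0],[0,0,-0.03,0,0]]
  ]
}}

```text
clock: 2.0
eef_pos: [0.5746, -0.0033, 0.1708]
tool_rot: [0.74, 0.673, -0.001, -0.001]
ft_force: [0.8, -0.6, 0.2]
grip_width: -0.0003
grasp_force: 0.0
```

Emit:
{"op": "move_arm", "data": {
  "moves": [
    [[0.006,-0.013,0,0,0],[0.006,-0.013,0,0,0],[0.006,-0.013,0,0,0]]
  ]
}}

```text
clock: 2.38
eef_pos: [0.582, -0.0176, 0.1717]
tool_rot: [0.74, 0.672, 0.0, 0.0]
ft_force: [-0.4, 0.1, -0.6]
grip_width: 0.0001
grasp_force: 0.0
```

Emit:
{"op": "move_arm", "data": {
  "moves": [
    [[0,0,-0.003,0,0],[0,0,-0.006,0,0],[0,0,-0.006,0,0]]
  ]
}}

```text
clock: 2.75
eef_pos: [0.5816, -0.0172, 0.1656]
tool_rot: [0.74, 0.673, 0.0, 0.0]
ft_force: [-1.0, -0.3, 2.3]
grip_width: -0.0003
grasp_force: 1.4
```

Contact. I'll press on in small steps.

Emit:
{"op": "move_arm", "data": {
  "moves": [
    [[0,0,-0.001,0,0],[0,0,-0.002,0,0],[0,0,-0.003,0,0],[0,0,-0.003,0,0]]
  ]
}}

```text
clock: 3.25
eef_pos: [0.5816, -0.0172, 0.1628]
tool_rot: [0.74, 0.673, 0.0, 0.0]
ft_force: [-1.2, 0.1, 4.6]
grip_width: 0.0001
grasp_force: 2.4
```

Emit:
{"op": "move_arm", "data": {
  "moves": [
    [[0,0,-0.001,0,0],[0,0,-0.002,0,0],[0,0,-0.002,0,0]]
  ]
}}

```text
clock: 3.62
eef_pos: [0.5816, -0.0172, 0.1604]
tool_rot: [0.74, 0.672, 0.0, 0.0]
ft_force: [-1.8, 0.2, 4.5]
grip_width: 0.0003
grasp_force: 2.3
```

```bash
python3 - <<'E'
from h import *
c=vision.camera("side"); cv2.imwrite("pics/s2.png",cv2.resize(c["color"][180:280,290:390],None,fx=4,fy=4)[:,:,::-1])
E
```

```text
(no output)
```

View pics/s2.png

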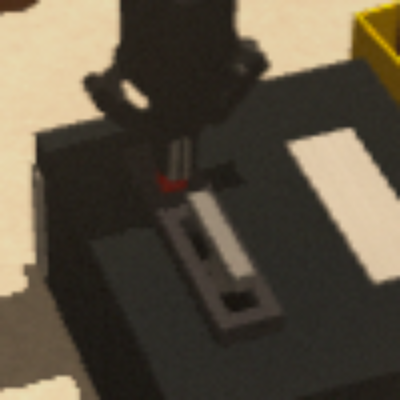

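The handle is out: its pale bar now stands above the dish at crop (220,235). I'll lift off, open, and move over the handle.

Emit:
{"op": "move_arm", "data": {
  "moves": [
    [[0,0,0.05,0,0],[0,0,0.07,0,0],[0,0,0.08,0,100],[0,0,0.08,0,100]]
  ]
}}

```text
clock: 4.18
eef_pos: [0.5818, -0.0173, 0.2399]
tool_rot: [0.74, 0.672, -0.0, -0.0]
ft_force: [0.2, -0.4, 0.5]
grip_width: 0.0357
grasp_force: 0.0
```

```bash
python3 - <<'E'
from h import *
o=monitor.get_obs(); print(o["eef_pos"],o["ft_force"])
G={"top":(220,250,325,385),"side":(205,290,325,380)}
D={}
for n in G:
    c=vision.camera(n); im=c["color"].astype(int); a,b,e,f=G[n]
    m=np.zeros(im.shape[:2],np.uint8); m[a:b,e:f]=(im.min(2)>90)[a:b,e:f]
    for k in cv2.findContours(m,0,2)[0]:
        if cv2.contourArea(k)>40:
            r=cv2.minAreaRect(k); q=cv2.boxPoints(r); W=np.array([plane(c,*p,.1835) for p in q]); print(n,r,W.round(4).tolist(),W.mean(0))
E
```

```text
[ 0.58179843 -0.01727751  0.23988492] [ 0.22386225 -0.36985613  0.47833506]
top ((354.7432556152344, 227.04054260253906), (23.509056091308594, 11.343530654907227), 9.462322235107422) [[0.5688, -0.0817, 0.1835], [0.6004, -0.0863, 0.1835], [0.5912, -0.1513, 0.1835], [0.5597, -0.1466, 0.1835]] [ 0.58002071 -0.11650275  0.1835    ]
top ((334.5, 234.5), (29.0, 19.0), 90.0) [[0.5976, -0.0331, 0.1835], [0.599, -0.0861, 0.1835], [0.5179, -0.0877, 0.1835], [0.5165, -0.0349, 0.1835]] [ 0.55775034 -0.06043905  0.1835    ]
side ((344.80859375, 237.82640075683594), (23.804906845092773, 4.957085609436035), 60.64224624633789) [[0.5675, -0.066, 0.1835], [0.5822, -0.0622, 0.1835], [0.5736, -0.1454, 0.1835], [0.5596, -0.1486, 0.1835]] [ 0.57074742 -0.1055351   0.1835    ]
side ((376.6573486328125, 225.6516876220703), (33.601932525634766, 15.687969207763672), 57.9946174621582) [[0.6511, -0.0464, 0.1835], [0.7014, -0.031, 0.1835], [0.6863, -0.1518, 0.1835], [0.6393, -0.1643, 0.1835]] [ 0.66955114 -0.09836553  0.1835    ]
```

Emit:
{"op": "move_arm", "data": {
  "moves": [
    [[-0.005,-0.05,0,0,100],[-0.01,-0.089,0,0,100],[-0.01,-0.089,0,0,100],[-0.01,-0.089,-0.04,0,100],[-0.01,-0.089,-0.04,0,100]]
  ]
}}

```text
clock: 4.9
eef_pos: [0.5688, -0.1051, 0.1962]
tool_rot: [0.74, 0.673, -0.003, -0.004]
ft_force: [-0.1, 0.1, -0.3]
grip_width: 0.0855
grasp_force: 0.0
```

Emit:
{"op": "move_arm", "data": {
  "moves": [
    [[0,0,-0.02,0,100],[0,0,-0.035,0,100],[0,0,-0.035,0,60],[0,0,-0.035,0,35],[0,0,-0.035,0,25]]
  ]
}}

```text
clock: 5.52
eef_pos: [0.5722, -0.1063, 0.1662]
tool_rot: [0.74, 0.672, 0.001, 0.001]
ft_force: [-0.8, -0.5, -0.5]
grip_width: 0.0324
grasp_force: 0.0
```

Emit:
{"op": "move_arm", "data": {
  "moves": [
    [[0,0,-0.002,0,20],[0,0,-0.002,0,0],[0,0,-0.002,0,0],[0,0,-0.002,0,0]]
  ]
}}

```text
clock: 6.02
eef_pos: [0.5717, -0.1063, 0.1636]
tool_rot: [0.74, 0.672, 0.0, 0.0]
ft_force: [-0.3, -0.1, 2.4]
grip_width: 0.0127
grasp_force: 61.0
```

Emit:
{"op": "move_arm", "data": {
  "moves": [
    [[0,0,0,-8,0],[0,0,0,-16,0],[0,0,0,-24,0],[0,0,0,-32,0],[0,0,0,-32,0]]
  ]
}}

```text
clock: 6.65
eef_pos: [0.5712, -0.1061, 0.1632]
tool_rot: [0.896, 0.443, -0.0, -0.0]
ft_force: [-2.0, 0.0, 1.8]
grip_width: 0.0124
grasp_force: 61.0
```

Emit:
{"op": "move_arm", "data": {
  "moves": [
    [[0,0,0.001,0,0],[0,0,0.002,0,0],[0,0,0.002,0,0]]
  ]
}}

```text
clock: 7.02
eef_pos: [0.5712, -0.1061, 0.1645]
tool_rot: [0.897, 0.443, -0.001, -0.001]
ft_force: [-0.5, -0.6, -3.6]
grip_width: 0.0122
grasp_force: 60.3
```

Emit:
{"op": "move_arm", "data": {
  "moves": [
    [[0,0,0.001,0,0],[0,0,0.001,0,0],[0,0,0.001,0,0]]
  ]
}}

```text
clock: 7.4
eef_pos: [0.5714, -0.1061, 0.1658]
tool_rot: [0.897, 0.443, -0.0, -0.0]
ft_force: [-0.4, 1.5, -5.0]
grip_width: 0.0123
grasp_force: 60.0
```

Emit:
{"op": "move_arm", "data": {
  "moves": [
    [[0,0,0.001,0,0],[0,0,0.001,0,0],[0,0,0.001,0,0]]
  ]
}}

```text
clock: 7.78
eef_pos: [0.5715, -0.1062, 0.1668]
tool_rot: [0.897, 0.442, -0.0, -0.0]
ft_force: [1.0, 0.8, -9.3]
grip_width: 0.0123
grasp_force: 59.5
```

Emit:
{"op": "move_arm", "data": {
  "moves": [
    [[0,0,0.0005,-2,0],[0,0,0.0005,-4,0],[0,0,0.0005,-4,0]]
  ]
}}

```text
clock: 8.15
eef_pos: [0.5715, -0.1061, 0.1674]
tool_rot: [0.912, 0.411, -0.0, -0.0]
ft_force: [0.7, 1.8, -11.6]
grip_width: 0.0127
grasp_force: 59.2
```

Emit:
{"op": "move_arm", "data": {
  "moves": [
    [[0,0,0,-2,0],[0,0,0,-4,0],[0,0,0,-4,0]]
  ]
}}

```text
clock: 8.52
eef_pos: [0.5715, -0.1061, 0.1676]
tool_rot: [0.926, 0.379, -0.0, -0.0]
ft_force: [0.3, 2.3, -11.6]
grip_width: 0.0122
grasp_force: 59.2
```

Emit:
{"op": "move_arm", "data": {
  "moves": [
    [[0,0,0,-2,0],[0,0,0,-4,0],[0,0,0,-4,0]]
  ]
}}

```text
clock: 8.9
eef_pos: [0.5715, -0.106, 0.1677]
tool_rot: [0.938, 0.346, -0.0, -0.0]
ft_force: [0.5, 3.1, -11.3]
grip_width: 0.0123
grasp_force: 59.1
```

Emit:
{"op": "move_arm", "data": {
  "moves": [
    [[0,0,0,-2,0],[0,0,0,-4,0],[0,0,0,-4,0]]
  ]
}}

```text
clock: 9.28
eef_pos: [0.5715, -0.106, 0.1677]
tool_rot: [0.95, 0.313, -0.0, -0.0]
ft_force: [0.1, 4.6, -10.7]
grip_width: 0.0129
grasp_force: 59.2
```

Emit:
{"op": "move_arm", "data": {
  "moves": [
    [[0,0,0,-2,0],[0,0,0,-4,0],[0,0,0,-4,0]]
  ]
}}

```text
clock: 9.65
eef_pos: [0.5718, -0.106, 0.1691]
tool_rot: [0.96, 0.279, 0.001, -0.0]
ft_force: [-2.4, 6.1, -5.0]
grip_width: 0.0126
grasp_force: 60.1
```

The pull dropped from 11 N to 5 N and the hand rose, so the cam looks to be in the slot. I'll test with a small lift.

Emit:
{"op": "move_arm", "data": {
  "moves": [
    [[0,0,0.001,0,0],[0,0,0.002,0,0],[0,0,0.002,0,0]]
  ]
}}

```text
clock: 10.02
eef_pos: [0.5722, -0.1061, 0.1713]
tool_rot: [0.96, 0.279, 0.001, 0.0]
ft_force: [-1.3, 5.4, -5.5]
grip_width: 0.0126
grasp_force: 60.0
```

Emit:
{"op": "move_arm", "data": {
  "moves": [
    [[0.001,0,0.004,0,0],[0.002,0,0.008,0,0],[0.0035,0,0.011,0,0],[0.0035,0,0.011,0,0]]
  ]
}}

```text
clock: 10.52
eef_pos: [0.5753, -0.1064, 0.1816]
tool_rot: [0.96, 0.28, 0.0, 0.0]
ft_force: [-0.5, 4.5, -2.3]
grip_width: 0.0125
grasp_force: 61.0
```

Emit:
{"op": "move_arm", "data": {
  "moves": [
    [[0.002,0,0.005,0,0],[0.004,0,0.009,0,0],[0.006,-0.001,0.014,0,0],[0.0075,-0.001,0.018,0,0],[0.0075,-0.001,0.018,0,0]]
  ]
}}

```text
clock: 11.15
eef_pos: [0.582, -0.1069, 0.1991]
tool_rot: [0.96, 0.28, -0.001, -0.001]
ft_force: [-4.6, 5.0, -5.0]
grip_width: 0.0128
grasp_force: 68.3
```

Emit:
{"op": "move_arm", "data": {
  "moves": [
    [[0.002,0,0.005,0,0],[0.0045,0,0.009,0,0],[0.007,-0.001,0.014,0,0],[0.009,-0.001,0.018,0,0],[0.009,-0.001,0.018,0,0]]
  ]
}}

```text
clock: 11.78
eef_pos: [0.5899, -0.1077, 0.2164]
tool_rot: [0.96, 0.28, -0.002, -0.001]
ft_force: [-5.3, 4.6, -4.9]
grip_width: 0.0129
grasp_force: 78.8
```

Emit:
{"op": "move_arm", "data": {
  "moves": [
    [[0.0025,0,0.004,0,0],[0.005,0,0.008,0,0],[0.008,-0.001,0.012,0,0],[0.011,-0.001,0.016,0,0],[0.011,-0.001,0.016,0,0]]
  ]
}}

```text
clock: 12.4
eef_pos: [0.5992, -0.1087, 0.2322]
tool_rot: [0.96, 0.28, -0.004, -0.002]
ft_force: [-9.1, 4.6, -3.6]
grip_width: 0.0129
grasp_force: 90.7
```

Emit:
{"op": "move_arm", "data": {
  "moves": [
    [[0.0025,0,0.004,0,0],[0.005,0,0.008,0,0],[0.008,-0.001,0.012,0,0],[0.01,-0.001,0.015,0,0],[0.01,-0.001,0.015,0,0]]
  ]
}}

```text
clock: 13.02
eef_pos: [0.6098, -0.1093, 0.2469]
tool_rot: [0.96, 0.28, -0.003, -0.002]
ft_force: [-7.1, 5.3, -5.8]
grip_width: 0.0124
grasp_force: 99.9
```

```bash
python3 - <<'E'
from h import *
o=monitor.get_obs(); print(o["eef_pos"],o["ft_force"],o["joint_pos"])
c=vision.camera("side"); cv2.imwrite("pics/s3.png",cv2.resize(c["color"][130:330,260:460],None,fx=3,fy=3)[:,:,::-1])
E
```

```text
[ 0.60983973 -0.1093477   0.24691902] [-7.14397832  5.27265318 -5.83229051] [-1.78076110e-01  4.89475206e-01  4.07004496e-01  1.49596683e+00
  1.33882401e-03  2.39668859e+00]
```

View pics/s3.png

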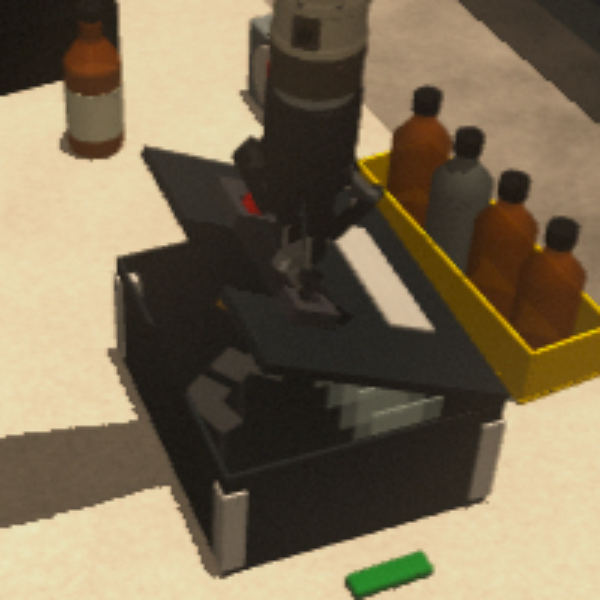

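The lid stands at about 0.5 rad, with the front edge well above the rim. I'll open the fingers and withdraw upward.

Emit:
{"op": "move_arm", "data": {
  "moves": [
    [[0,0,0,0,25],[0,0,0.002,0,30],[0,0,0.004,0,35],[-0.002,0,0.008,0,40],[-0.004,0,0.012,0,40]]
  ]
}}

```text
clock: 13.7
eef_pos: [0.6089, -0.1106, 0.2606]
tool_rot: [0.96, 0.28, 0.001, 0.0]
ft_force: [-0.4, -0.1, 0.6]
grip_width: 0.0341
grasp_force: 0.0
```

Emit:
{"op": "move_arm", "data": {
  "moves": [
    [[-0.005,0,0.012,0,40],[-0.01,0,0.025,0,40],[-0.02,0,0.05,0,40],[-0.04,0,0.1,0,40],[-0.04,0,0.1,0,40]]
  ]
}}

```text
clock: 14.32
eef_pos: [0.5691, -0.1106, 0.3664]
tool_rot: [0.96, 0.28, 0.005, 0.003]
ft_force: [0.6, -0.5, -0.3]
grip_width: 0.0343
grasp_force: 0.0
```

```bash
python3 - <<'E'
from h import *
o=monitor.get_obs(); print(o["eef_pos"],o["ft_force"])
c=vision.camera("side"); cv2.imwrite("pics/s4.png",c["color"][:,:,::-1])
E
```

```text
[ 0.56911369 -0.1106402   0.36640655] [ 0.58886426 -0.53206848 -0.34377421]
```

View pics/s4.png

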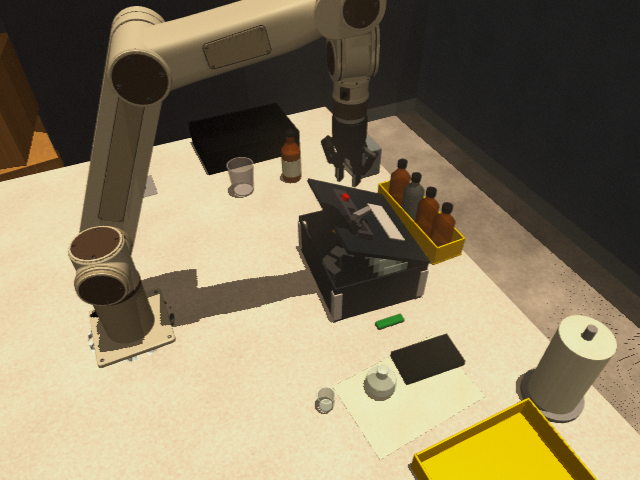

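The lid stands open by itself (front corner at (310,180)), the gripper is clear, and the bystanders are in place. I'll settle and hand in.

Emit:
{"op": "move_arm", "data": {
  "moves": [
    [[0,0,0.01,0,40],[0,0,0.01,0,40],[0,0,0.01,0,40]]
  ]
}}

```text
clock: 14.75
eef_pos: [0.5687, -0.1103, 0.3689]
tool_rot: [0.96, 0.28, -0.001, -0.0]
ft_force: [0.1, 0.2, -0.9]
grip_width: 0.0343
grasp_force: 0.0
```

```bash
python3 -c "
from workcell import job
print(job.job_done())"
```

```text
the job is handed in; nothing more can be done
None
```

The chest lid stands open by itself at about 0.5 rad (estimated from the hand's path), the handle is popped out, the gripper is clear and the things around the chest look undisturbed; I handed the job in at about 15 s, and no verdict came back.

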